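# Load the laboratory balance bar level

## Robot

A 6-joint arm with a two-finger parallel gripper is mounted at the origin on the work surface. World frame = base frame: x ahead of the robot, y to its left, z up, the work surface at z = 0. Lengths are in m, angles in degrees, forces in N, time in s.
With the tool pointing down it reaches from about 0.3 to 0.95 m from the base axis. Payload 3.1 kg.
Tool frame: the origin (TCP) lies at the very end of the fingers, on their centre line; the grasp point (between the pads) lies 19 mm behind it; y points along the fingers, z is the direction in which the jaws open and shut, and the axes are right-handed (so a half turn about y gives the same grasp; the last joint's range is limited). The gripper opens to 85 mm and grips with 20 to 120 N. Pads are 22 mm wide; open, the fingers measure 114 mm over their backs; the gripper's body (76 mm by 85 mm) begins 54 mm behind the grasp point. The pads swing forward as they close: fully open they stand 13 mm farther back than shut.
Start: joints at [64.246, 17.653, 93.61, -0, 68.738, -3.994], TCP at [0.232, 0.58, 0.231] pointing down, gripper open.
Joint ranges: [-175.34, 175.34], [-45.06, 112.39], [2.9, 150.54], [-68.45, 248.45], [3.09, 151.38], [-168.51, 168.51]. Speed limits (degrees/s): [159.86, 159.86, 180, 180, 180, 180].

## Interface

Orientations are given as [roll, pitch, yaw] about the fixed x, y, z axes, in that order (R = Rz(yaw) Ry(pitch) Rx(roll)).
In Python, from plant import * gives the robot as it stands. Calls block until the motion is done:
- move_ptp(position, orientation): joint-space move of the TCP to a pose.
- servo_line(position, rotation=None, rate=0.15, until_force=None): straight line of the TCP; rotation=None keeps the orientation; rate is the mean speed in m/s. With until_force (N) it stops when the force on the tool has changed by that much, and returns True; else False.
- set_joints(angles): joint-space move.
- set_gripper(opening, grip_force=None): finger opening in m; grip_force is the grip in N (None keeps the last); returns when the fingers have stopped.
- wait(seconds).
- ik(position, orientation): joint angles nearest the present ones, or None.
- state(): the state.
- capture(name): name is "side" or "top" or "wrist"; returns a dict with "pixels" (400x640x3 uint8, blue, green, red), "intrinsics" (3x3 intrinsics, pixels), "world_to_cam" (4x4, takes a point from world to camera coordinates). Camera axes: x right, y down, z forward; pixel columns grow to the right and rows downward; lengths in m; the calibration is good to about 2 mm. A picture is of the moment at which its call begins. There is no depth.
A pose or a line that the arm cannot do raises MotionError and nothing moves.
- hand_in(): hands the job in, once; it reports no verdict.
The state is a dict: "time_s": time; "qpos": joint angles; "dq": joint speeds; "tau": joint torques, N m; "ee_pos": TCP position; "eef_rot": TCP orientation; "contact_force": force on the tool from outside, world axes, zero at the start; "moment": the same for the moment, N m; "gripper_width": finger opening in m.
Only numpy, scipy, OpenCV 4.12 (cv2) and the standard library are available. Lean on these libraries where they do the work, as an engineer would, in place of code of your own. Each camera call takes 0.05 s, during which the arm holds its last target. There are 200 camera calls.

## Task

Hang the three steel hook weights on the pivoting balance bar, alternately on one arm and the other: first a small one in either groove of the two-groove arm (the robot's left), then the big one in the other arm's single groove, then the second small one in the groove left empty. Feel gently along the bar until each hook drops into its groove, and lower the weight softly until the bar carries it before letting go, so that the bar never dips much further than one hung small weight dips it. It must end level with all three hanging still; leave the beaker, bottle and tube rack alone.

Things in the scene. Friction and masses are not known exactly. Their poses are not given: they have to be found in the camera images.
- stand: the whole balance, fixed on the table, turned by up to about 0.2 rad: grey base plate 110 by 160 mm, 16 mm high, steel pillar, pivoting bar across its top. Origin under the centre of the base plate; y along the level bar to the robot's left (the two-groove arm), x square to it, away from the robot, z up
- pivot (a point): centre of the pivot, on the bar's centre line, 235 mm above the table; does not tip; axes as of the stand
- beam_mid (a point): the same point on the tipping bar: y along the bar to the left, z square to it. Bar: round, 18 mm in diameter, 356 mm long, with three aluminium collars of the same diameter that do not slide, each with one dark groove 10 mm wide along the bar and 4 mm deep (10 mm diameter left). A hook's apex is about 7 mm above the centre line in a groove, 13 mm when riding on the bar
- nominal_outer (a point): nominal centre of the outer groove on the bar's centre line, 150 mm left of the pivot; tips with the bar. The real groove is up to 6 mm to either side along the bar, differently each time and not measured
- nominal_inner (a point): the same for the inner groove, 95 mm left of the pivot; the real groove is up to 6 mm to either side along the bar, not measured
- nominal_single (a point): the same for the single groove of the other arm, 122.5 mm right of the pivot; the real groove is up to 6 mm to either side along the bar, not measured
- beam (a joint): tilt of the bar in rad, 0 level, positive when the left (two-groove) arm is up. A hub spring pulls it level (about 2.9 N m per rad, weakly damped): a small weight in the outer groove tips it about 0.10 rad, pressing down 1 N there sinks it about 8 mm. Stops at 0.25 rad either way
- small_a: small weight a (the two small ones are alike), steel, standing upright: a cylinder 30 mm in diameter, 34 mm high, 0.2 kg, with a stem, a hook and a grip tab above it. Origin: centre of its foot. The stem is 6 mm square, on the weight's own -x side, centre 22.5 mm off its axis; own +x, where the hook is open, points away from the robot within about 0.4 rad
- small_a_hook (a point): inside apex of the hook of the small weight a (the two small ones are alike), 104 mm above the foot, 70 mm above the cylinder, on the axis. The hook is an upside-down V, 6 mm thick (along y), legs at 45 degrees reaching about 21 mm to either side and 21 mm below the apex; between the free leg's end and the cylinder a gap of about 49 mm lets the bar in from the own +x side
- small_a_grip (a point): place to grip the small weight a (the two small ones are alike): near the middle of its flat upright tab, 16 mm (own x) by 10 mm (y) by 40 mm tall, which reaches from 6 to 46 mm above the apex; this point is on the axis 28 mm above the apex, 132 mm above the foot; axes are the weight's own
- small_b: small weight b (the two small ones are alike), steel, standing upright: a cylinder 30 mm in diameter, 34 mm high, 0.2 kg, with a stem, a hook and a grip tab above it. Origin: centre of its foot. The stem is 6 mm square, on the weight's own -x side, centre 22.5 mm off its axis; own +x, where the hook is open, points away from the robot within about 0.4 rad
- small_b_hook (a point): inside apex of the hook of the small weight b (the two small ones are alike), 104 mm above the foot, 70 mm above the cylinder, on the axis. The hook is an upside-down V, 6 mm thick (along y), legs at 45 degrees reaching about 21 mm to either side and 21 mm below the apex; between the free leg's end and the cylinder a gap of about 49 mm lets the bar in from the own +x side
- small_b_grip (a point): place to grip the small weight b (the two small ones are alike): near the middle of its flat upright tab, 16 mm (own x) by 10 mm (y) by 40 mm tall, which reaches from 6 to 46 mm above the apex; this point is on the axis 28 mm above the apex, 132 mm above the foot; axes are the weight's own
- big: big weight, steel, standing upright: a cylinder 40 mm in diameter, 40 mm high, 0.4 kg, with a stem, a hook and a grip tab above it. Origin: centre of its foot. The stem is 6 mm square, on the weight's own -x side, centre 22.5 mm off its axis; own +x, where the hook is open, points away from the robot within about 0.4 rad
- big_hook (a point): inside apex of the hook of the big weight, 110 mm above the foot, 70 mm above the cylinder, on the axis. The hook is an upside-down V, 6 mm thick (along y), legs at 45 degrees reaching about 21 mm to either side and 21 mm below the apex; between the free leg's end and the cylinder a gap of about 49 mm lets the bar in from the own +x side
- big_grip (a point): place to grip the big weight: near the middle of its flat upright tab, 16 mm (own x) by 10 mm (y) by 40 mm tall, which reaches from 6 to 46 mm above the apex; this point is on the axis 28 mm above the apex, 138 mm above the foot; axes are the weight's own
- beaker: glass beaker, 66 mm wide, 90 mm high, a bystander standing to the left; origin under its centre
- bottle: white plastic bottle, 60 mm wide, 150 mm high, a bystander standing to the right; origin under its centre
- tube_rack: blue rack with test tubes, 70 by 160 mm, 95 mm high, a bystander beyond the balance; origin under its centre

How it is judged:
By the outcome, as a careful person would: the job done as asked, in the order asked, and still so for the second after the job is handed in, with the robot touching nothing.
It also fails if it takes over 72 s, if anything falls off the work surface, if the arm or the gripper's body presses on something with over 40 N, if the wrist force passes 120 N, or if a joint passes its speed limit or range.

## Working session

There is one attempt and no reset: what is moved stays moved. The work goes in short steps, each a Python script; the robot and the scene stay as the last script left them, time stands still between calls to the robot, and variables do not carry over. Pictures are saved under pics/ and viewed, about 8 in all and at most 12, crops included, and the job is handed in when it is done.

```bash
ls; mkdir -p pics; python3 - <<'E'
from plant import *
import cv2
for n in ["side","top"]:
    c=capture(n); cv2.imwrite(f"pics/{n}0.png",c["pixels"]); print(n,c["intrinsics"],c["world_to_cam"])
print(state())
E
```

```text
pics
side [[454.64705155   0.         323.31393031]
 [  0.         454.64705155 197.98129958]
 [  0.           0.           1.        ]] [[ 0.8998006  -0.4362322   0.00776833 -0.52457682]
 [-0.2265968  -0.48246031 -0.84610043  0.24976475]
 [ 0.37284417  0.75956139 -0.5329669   1.249178  ]
 [ 0.          0.          0.          1.        ]]
top [[414.34122503   0.         319.92728784]
 [  0.         414.34122503 199.18532043]
 [  0.           0.           1.        ]] [[ 0.0208911  -0.99975335  0.00753645 -0.03290236]
 [-0.98601488 -0.02184948 -0.16521879  0.60252266]
 [ 0.16534271 -0.00397945 -0.98622814  1.32638539]
 [ 0.          0.          0.          1.        ]]
{'time_s': 0.1, 'qpos': array([ 6.42466031e+01,  1.77009389e+01,  9.36827186e+01, -1.13844040e-03,
        6.87376572e+01, -3.99389539e+00]), 'dq': array([ 0.05471784, -0.18365759, -0.23181556,  0.00249588, -0.02915053,
        0.03833546]), 'tau': array([ 4.59122020e-07, -4.16400862e+01, -2.77647239e+01,  1.20668838e-05,
        3.82286074e-03, -1.35376433e-05]), 'ee_pos': array([0.23140126, 0.57977365, 0.23014236]), 'eef_rot': array([-9.01210940e+01,  7.39209287e-03, -2.17590953e+01]), 'contact_force': array([ 0.11021954,  0.33853019, -0.55667883]), 'moment': array([-0.01857787, -0.00571926, -0.03615333]), 'gripper_width': 0.08554110258990147}
```

View pics/side0.png

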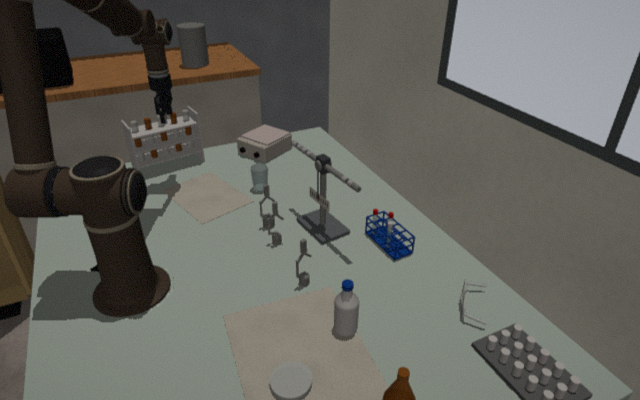

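View pics/top0.png

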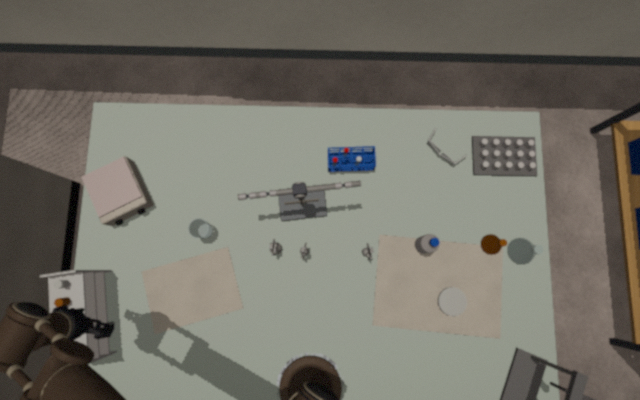

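```bash
python3 - <<'E'
import cv2
t=cv2.imread("pics/top0.png"); s=cv2.imread("pics/side0.png")
a=cv2.resize(t[170:270,230:390],None,fx=5,fy=5,interpolation=cv2.INTER_CUBIC)
b=cv2.resize(s[130:300,230:400],None,fx=3.5,fy=3.5,interpolation=cv2.INTER_CUBIC)
cv2.imwrite("pics/topc.png",cv2.convertScaleAbs(a,alpha=1.6)); cv2.imwrite("pics/sidec.png",cv2.convertScaleAbs(b,alpha=1.6))
E
```

```text
(no output)
```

View pics/topc.png

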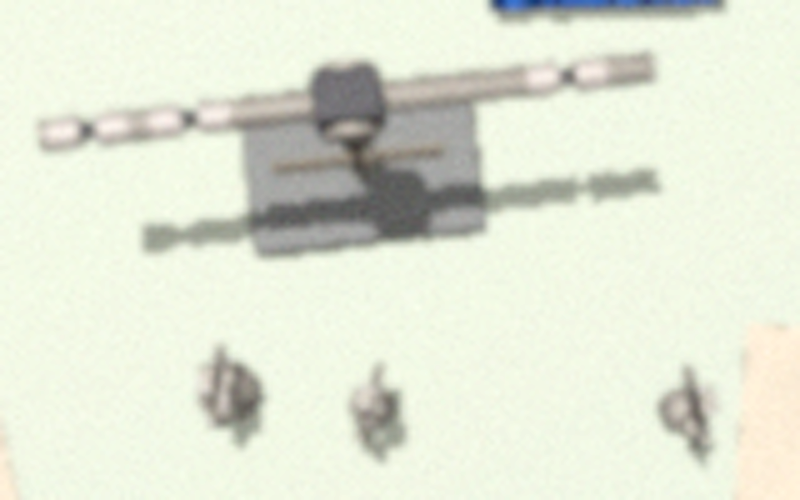

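View pics/sidec.png

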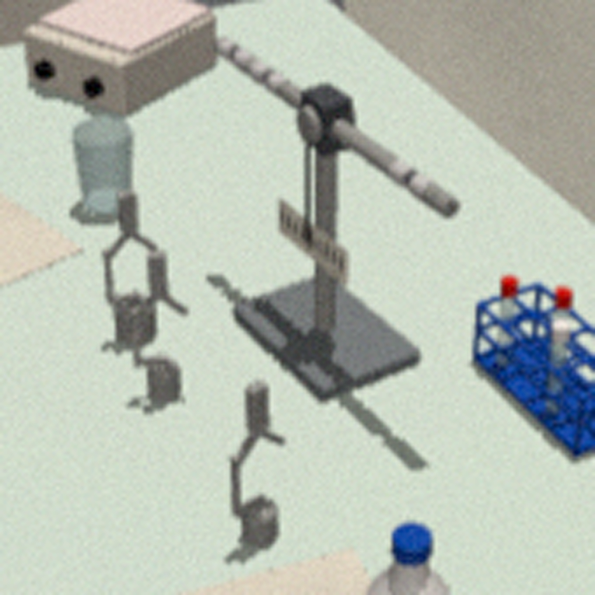

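```bash
cat > h.py <<'E'
import numpy as np, cv2
from plant import *
def backproj(c,uv,z):
    T=c["world_to_cam"]; R,t=T[:3,:3],T[:3,3]; o=-R.T@t
    d=R.T@np.linalg.inv(c["intrinsics"])@np.array([uv[0],uv[1],1.])
    return o+d*(z-o[2])/d[2]
def project(c,P):
    p=c["world_to_cam"]@np.append(P,1); q=c["intrinsics"]@p[:3]; return q[:2]/q[2]
E
python3 - <<'E'
from h import *
c=capture("top"); T=c["world_to_cam"]
print("cam",-T[:3,:3].T@T[:3,3])
f=lambda x,y,z:backproj(c,(230+(x+.5)/5-.5,170+(y+.5)/5-.5),z).round(4)
for n,p in dict(bl=(40,133,.235),g_out=(87,131,.235),g_in=(190,118,.235),piv=(347,100,.235),gs=(567,74,.235),br=(653,67,.235),big=(222,380,.15),sa=(375,395,.15),sb=(690,405,.15),bigf=(232,390,.02),saf=(380,408,.02),sbf=(685,408,.02)).items(): print(n,f(*p))
T=capture("wrist")["world_to_cam"]; o=-T[:3,:3].T@T[:3,3]; print("wrist",o,T,state()["ee_pos"])
q0=state()["time_s"]
move_ptp([0.36,0.0,0.36],[-90,0,0])
w=capture("wrist"); cv2.imwrite("pics/w1.png",cv2.convertScaleAbs(w["pixels"],alpha=1.4)); np.savez("w1.npz",**w)
print(state()["time_s"]-q0, w["world_to_cam"])
E
```

```text
cam [ 0.37547552 -0.01445115  1.40791464]
bl [0.5756 0.2172 0.235 ]
g_out [0.5773 0.1903 0.235 ]
g_in [0.5862 0.1316 0.235 ]
piv [0.5988 0.0417 0.235 ]
gs [ 0.6169 -0.0849  0.235 ]
br [ 0.6221 -0.1346  0.235 ]
big [0.4412 0.1161 0.15  ]
sa [0.4342 0.0236 0.15  ]
sb [ 0.4322 -0.1667  0.15  ]
bigf [0.4416 0.1227 0.02  ]
saf [0.4318 0.0239 0.02  ]
sbf [ 0.4361 -0.1791  0.02  ]
wrist [0.15560108 0.61111067 0.37293103] [[ 0.37060873  0.92878817 -0.00130547 -0.62477263]
 [ 0.88089191 -0.35105073  0.31747887 -0.04093461]
 [ 0.29441233 -0.11881042 -0.94826445  0.38043268]
 [ 0.          0.          0.          1.        ]] [0.23151983 0.5799817  0.23046848]
2.2249999999999996 [[-7.83191241e-04  9.99999322e-01  8.61272425e-04 -1.17454097e-03]
 [ 9.48169851e-01  4.68917603e-04  3.17763613e-01 -4.23651014e-01]
 [ 3.17762993e-01  1.06550223e-03 -9.48169576e-01  3.88062302e-01]
 [ 0.00000000e+00  0.00000000e+00  0.00000000e+00  1.00000000e+00]]
```

View pics/w1.png

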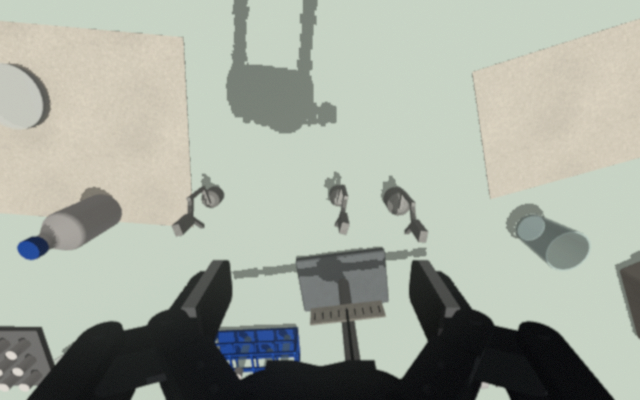

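```bash
python3 - <<'E'
import cv2,numpy as np
t=cv2.imread("pics/w1.png")
f=lambda x:cv2.resize(t[170:250,x:x+64],None,fx=6.25,fy=6.25,interpolation=cv2.INTER_CUBIC)
a=np.hstack([f(165),f(315)]); b=np.hstack([f(372),f(372)*0])
s=cv2.imread("pics/side0.png")
cv2.imwrite("pics/w1c.png",np.vstack([a[:,:], ])); 
g=lambda x:cv2.resize(t[172:248,x:x+60],None,fx=4.4,fy=4.4,interpolation=cv2.INTER_CUBIC)
cv2.imwrite("pics/w1c.png",np.hstack([g(165),g(312),g(375)]))
print(np.load("w1.npz")["intrinsics"])
E
```

```text
[[310.68372044   0.         320.18499564]
 [  0.         310.68372044 200.02674254]
 [  0.           0.           1.        ]]
```

View pics/w1c.png

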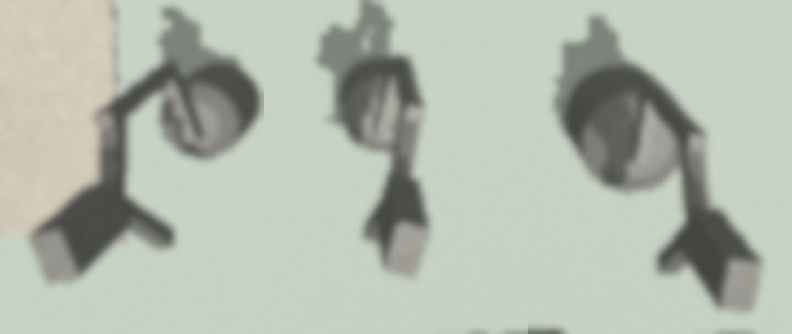

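```bash
python3 - <<'E'
from h import *
from scipy.optimize import least_squares
w=dict(np.load("w1.npz"))
D={'b':(.104,.034,165,0,[(55,253),(203,115),(108,116),(168,238)],[(33,235),(62,225),(78,268),(48,283)]),
'a':(.104,.034,312,264,[(405,248),(378,112),(411,108),(372,236)],[(390,222),(428,225),(418,278),(384,268)]),
'big':(.110,.040,375,528,[(740,284),(630,140),(695,132),(666,266)],[(726,258),(760,262),(752,310),(720,305)])}
for n,(za,zc,ox,po,pts,cor) in D.items():
    px=lambda p:np.array([ox+(p[0]-po+.5)/4.4-.5,172+(p[1]+.5)/4.4-.5])
    M=[(0,0,za+.046),(0,0,zc),(-.0225,0,za-.018),(.021,0,za-.021)]+[(sx*.008,sy*.005,za+.046) for sx,sy in [(-1,-1),(-1,1),(1,1),(1,-1)]]
    U=[px(p) for p in pts+cor]; W=[2,1,1,1,.6,.6,.6,.6]
    def r(v):
        R=np.array([[np.cos(v[2]),-np.sin(v[2]),0],[np.sin(v[2]),np.cos(v[2]),0],[0,0,1]])
        return np.concatenate([k*(project(w,R@np.array(m)+[v[0],v[1],0])-u) for m,u,k in zip(M,U,W)])
    s=least_squares(r,[.43,0,0]); print(n,s.x.round(4),r(s.x).reshape(-1,2).round(1).tolist())
    print('  tab only',backproj(w,U[0],za+.046).round(4))
E
```

```text
b [ 0.4349 -0.1753  0.29  ] [[0.1, 0.5], [-1.8, 1.9], [1.0, -1.2], [0.5, -2.4], [-0.9, -0.2], [-0.3, -0.1], [0.8, 0.9], [0.4, 0.1]]
  tab only [ 0.4345 -0.1753  0.15  ]
a [ 0.4333  0.0303 -0.2378] [[-0.2, 0.6], [0.8, 1.7], [-0.6, -0.5], [0.4, -2.7], [0.6, -0.3], [0.2, 0.3], [-0.5, 0.1], [-0.5, 0.4]]
  tab only [0.4329 0.0304 0.15  ]
big [ 0.4413  0.127  -0.0945] [[-0.1, 0.2], [1.9, 1.4], [-1.0, 0.4], [-0.6, -2.5], [0.2, -0.2], [0.5, -0.3], [-0.0, 0.3], [-0.5, 0.5]]
  tab only [0.4411 0.127  0.156 ]
```

```bash
python3 - <<'E'
from h import *
t0=state()["time_s"]
move_ptp([0.69,0.035,0.40],[-90,0,7.5])
w=capture("wrist"); np.savez("w2.npz",**w); t=capture("top")
print(state()["time_s"]-t0,state()["ee_pos"])
cv2.imwrite("pics/w2.png",cv2.convertScaleAbs(w["pixels"],alpha=1.3))
# predicted
u=np.array([-np.sin(.131),np.cos(.131),0]); p0=np.array([.599,.0413,.235])
for s in (.178,.150,.095,0,-.1225,-.178): print(s,project(w,p0+s*u).round(1))
E
```

```text
1.3667000000000002 [0.68929755 0.03481357 0.40114297]
0.178 [529.4  87.9]
0.15 [499.4  87.9]
0.095 [440.5  87.9]
0 [338.6  87.9]
-0.1225 [207.2  87.8]
-0.178 [147.7  87.8]
```

View pics/w2.png

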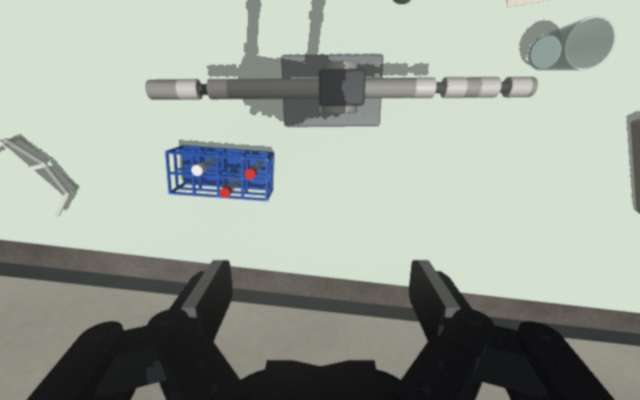

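```bash
python3 - <<'E'
from h import *
w=dict(np.load("w2.npz")); g=w["pixels"].astype(float).mean(2)
p=g[85:92].mean(0)
for a,b in ((190,215),(430,452),(492,514),(140,152),(528,545)): print(a,p[a:b].astype(int).tolist())
col=[(c,g[70:106,c].astype(int).tolist()) for c in (240,400)]
print(col)
E
```

```text
190 [155, 155, 154, 152, 145, 123, 85, 61, 60, 59, 56, 51, 44, 41, 41, 48, 66, 85, 93, 94, 94, 94, 95, 94, 95]
430 [161, 161, 161, 160, 156, 139, 104, 76, 69, 68, 68, 68, 69, 68, 67, 71, 96, 129, 149, 155, 158, 159]
492 [155, 155, 155, 155, 155, 155, 154, 147, 125, 93, 72, 66, 65, 65, 65, 65, 64, 65, 77, 102, 130, 147]
140 [165, 165, 166, 164, 156, 138, 120, 114, 114, 114, 114, 114]
528 [152, 151, 148, 139, 126, 118, 116, 119, 130, 148, 160, 164, 165, 165, 165, 165, 165]
[(240, [100, 99, 100, 100, 100, 100, 100, 97, 88, 74, 70, 72, 73, 74, 75, 75, 75, 74, 74, 71, 69, 68, 66, 66, 64, 61, 58, 58, 83, 127, 157, 164, 164, 165, 164, 165]), (400, [102, 102, 102, 102, 111, 137, 152, 132, 97, 88, 95, 101, 107, 111, 114, 118, 120, 122, 121, 119, 116, 115, 112, 109, 103, 96, 91, 99, 132, 157, 163, 165, 164, 164, 165, 165])]
```

```bash
python3 - <<'E'
from h import *
w=dict(np.load("w2.npz"))
P={n:backproj(w,(u,88.3),z) for n,u,z in (("L",537,.242),("R",145,.242),("out",505.9,.244),("inn",441.1,.244),("sng",201.05,.244))}
c=(P["L"]+P["R"])/2; d=P["L"]-P["R"]; print(np.linalg.norm(d[:2]),np.arctan2(-d[0],d[1]))
for n in P: print(n,P[n].round(4),np.linalg.norm((P[n]-c)[:2]).round(4))
print(c)
# top-camera estimate of the same
t=capture("top")["pixels"]; g=np.mean([capture("top")["pixels"].astype(float).mean(2) for _ in range(4)],0)
T=capture("top")
for n in P: print(n,project(T,P[n]).round(2))
cv2.imwrite("pics/tt.png",t)
u=d/np.linalg.norm(d); s=np.arange(-.19,.1901,.002)
pr=[cv2.getRectSubPix(g.astype(np.float32),(1,3),tuple(project(T,c*[1,1,0]+[0,0,.244]+k*u*[1,1,0]))).mean() for k in s]
print([(round(a*1000),int(b)) for a,b in zip(s,pr)])
E
```

```text
0.3574232718996837 0.13110973090857497
L [0.5759 0.2204 0.242 ] 0.1787
R [ 0.6227 -0.134   0.242 ] 0.1787
out [0.5798 0.1911 0.244 ] 0.1492
inn [0.5875 0.1329 0.244 ] 0.0905
sng [ 0.6159 -0.0826  0.244 ] 0.1269
[0.59929252 0.04319136 0.242     ]
L [236.03 195.63]
R [360.24 182.32]
out [246.23 194.38]
inn [266.77 192.18]
sng [342.39 184.08]
[(-190, 166), (-188, 166), (-186, 166), (-184, 164), (-182, 159), (-180, 149), (-178, 136), (-176, 128), (-174, 123), (-172, 124), (-170, 125), (-168, 126), (-166, 126), (-164, 127), (-162, 127), (-160, 127), (-158, 127), (-156, 128), (-154, 132), (-152, 140), (-150, 148), (-148, 154), (-146, 157), (-144, 158), (-142, 159), (-140, 159), (-138, 157), (-136, 148), (-134, 135), (-132, 113), (-130, 100), (-128, 94), (-126, 97), (-124, 100), (-122, 102), (-120, 103), (-118, 103), (-116, 103), (-114, 104), (-112, 103), (-110, 102), (-108, 100), (-106, 95), (-104, 88), (-102, 83), (-100, 81), (-98, 82), (-96, 82), (-94, 82), (-92, 82), (-90, 83), (-88, 83), (-86, 83), (-84, 83), (-82, 83), (-80, 83), (-78, 82), (-76, 81), (-74, 81), (-72, 81), (-70, 79), 
[... 712 characters left out ...]
), (70, 64), (72, 63), (74, 62), (76, 61), (78, 60), (80, 59), (82, 58), (84, 57), (86, 57), (88, 56), (90, 56), (92, 56), (94, 55), (96, 54), (98, 53), (100, 52), (102, 56), (104, 70), (106, 97), (108, 121), (110, 138), (112, 140), (114, 138), (116, 134), (118, 133), (120, 134), (122, 138), (124, 144), (126, 150), (128, 155), (130, 158), (132, 158), (134, 158), (136, 158), (138, 157), (140, 152), (142, 143), (144, 129), (146, 120), (148, 116), (150, 117), (152, 130), (154, 142), (156, 153), (158, 156), (160, 158), (162, 159), (164, 158), (166, 156), (168, 153), (170, 148), (172, 145), (174, 148), (176, 155), (178, 163), (180, 166), (182, 167), (184, 167), (186, 167), (188, 167), (190, 167)]
```

```bash
python3 - <<'E'
from h import *
t0=state()["time_s"]
set_gripper(0.05)
y=np.degrees(-.238)
move_ptp([.433,.0285,.20],[-90,0,y]); servo_line([.433,.0285,.117],rate=.12)
w=capture("wrist"); np.savez("w3.npz",**w)
print(state()["time_s"],t0,state()["ee_pos"],state()["contact_force"])
cv2.imwrite("pics/w3.png",cv2.resize(cv2.convertScaleAbs(w["pixels"],alpha=1.4)[200:400,170:470],None,fx=2.5,fy=2.5))
E
```

```text
6.6583 4.0917 [0.43416291 0.02846385 0.11790303] [-0.06571455 -0.36968112  0.24076099]
```

View pics/w3.png

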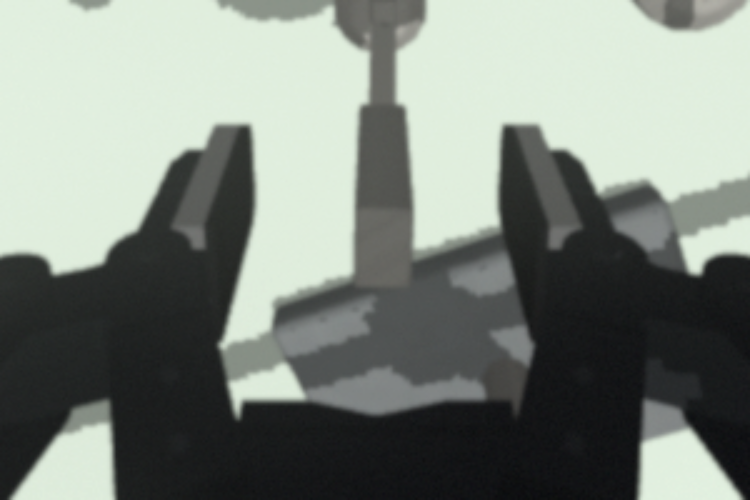

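```bash
cat >> h.py <<'E'
PSI=.1311; U=np.array([-np.sin(PSI),np.cos(PSI),0]); N=np.array([np.cos(PSI),np.sin(PSI),0]); C=np.array([.5993,.0427,0])
YAW=np.degrees(PSI)
def bar(s,z,n=0): return C+s*U+n*N+[0,0,z]
def force(k=8,dt=.015):
    F=[]
    for _ in range(k): wait(dt); s=state(); F.append(s["contact_force"])
    F=np.array(F); m=F.mean(0)
    return np.array([m@N,m@U,m[2]]), F.std(0), s
def show(tag):
    f,sd,s=force(); e=s["ee_pos"]-C
    print(tag,"t%.2f"%s["time_s"],"n,s,z mm",(np.array([e@N,e@U,e[2]])*1e3).round(1),"F n,s,z",f.round(2),"sd",sd.max().round(2)); return f,s
E
python3 - <<'E'
from h import *
y=np.degrees(-.238); n=np.array([-np.sin(-.238),np.cos(-.238),0])
p=np.array([.433,.0285,.117])+.001*n
servo_line(p.tolist(),rate=.05)
show("pre")
set_gripper(0.0,40); print(state()["gripper_width"]); show("grip")
servo_line([p[0],p[1],.2955],rate=.2); show("lift")
servo_line(bar(.1488,.2955,-.07).tolist(),rotation=[-90,0,YAW],rate=.2); show("pre-entry")
w=capture("top"); cv2.imwrite("pics/t4.png",w["pixels"])
E
```

```text
pre t7.04 n,s,z mm [-166.2    8.6  117.3] F n,s,z [-0.1   0.08  0.45] sd 0.55
0.009622901130960228
grip t7.62 n,s,z mm [-166.2    8.6  117.1] F n,s,z [0.41 0.34 0.93] sd 0.56
lift t8.79 n,s,z mm [-167.5    8.8  293.7] F n,s,z [-0.   -0.07 -2.21] sd 0.49
pre-entry t9.93 n,s,z mm [-70.5 147.8 295.5] F n,s,z [-0.13  0.09 -1.82] sd 0.71
```

```bash
python3 - <<'E'
from h import *
servo_line(bar(.1488,.2955,0).tolist(),rate=.1)
servo_line(bar(.1488,.265,0).tolist(),rate=.06); show("above")
for z in (.262,.259,.256,.254,.252,.250):
    servo_line(bar(.1488,z,0).tolist(),rate=.03); f,s=show(z)
    if f[2]>-.9: break
w=capture("top"); np.savez("t5.npz",**w)
cv2.imwrite("pics/t5.png",cv2.resize(cv2.convertScaleAbs(w["pixels"],alpha=1.4)[160:240,230:330],None,fx=7,fy=7,interpolation=cv2.INTER_CUBIC))
w=capture("side"); 
cv2.imwrite("pics/s5.png",cv2.resize(cv2.convertScaleAbs(w["pixels"],alpha=1.5)[120:220,270:390],None,fx=6,fy=6,interpolation=cv2.INTER_CUBIC))
E
```

```text
above t11.62 n,s,z mm [  0.5 148.8 265.6] F n,s,z [ 0.29 -0.29 -1.62] sd 0.43
0.262 t12.00 n,s,z mm [ -0.  148.8 262. ] F n,s,z [ 0.03 -0.12 -2.06] sd 0.55
0.259 t12.38 n,s,z mm [ -0.  148.8 258.9] F n,s,z [ 0.06  0.   -1.86] sd 0.69
0.256 t12.77 n,s,z mm [-2.000e-01  1.488e+02  2.559e+02] F n,s,z [-0.48  0.22 -1.52] sd 0.59
0.254 t13.15 n,s,z mm [-2.000e-01  1.488e+02  2.540e+02] F n,s,z [-1.47 -0.07 -1.71] sd 0.45
0.252 t13.53 n,s,z mm [-2.000e-01  1.488e+02  2.519e+02] F n,s,z [-1.59 -0.02 -1.22] sd 0.48
0.25 t13.92 n,s,z mm [-1.000e-01  1.488e+02  2.500e+02] F n,s,z [-2.05 -0.22 -0.8 ] sd 0.53
```

View pics/s5.png

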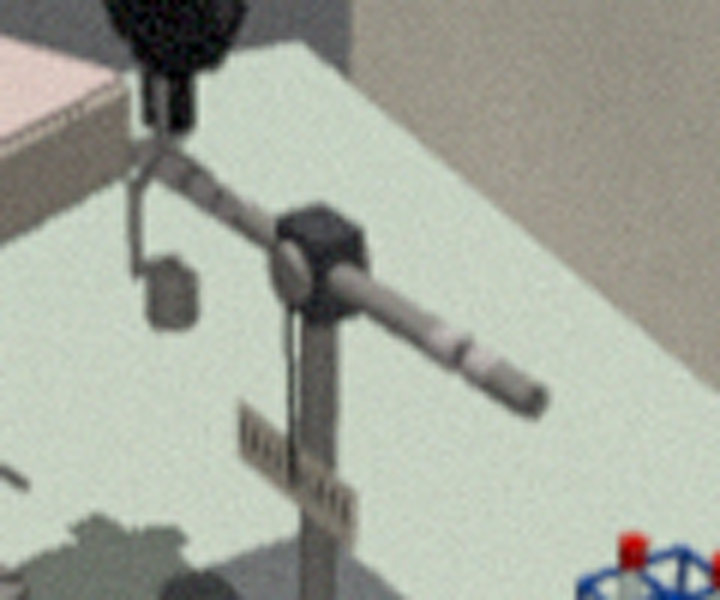

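```bash
python3 - <<'E'
from h import *
n=0
for _ in range(4):
    f,s=show("n%.4f"%n)
    if abs(f[0])<.5: break
    n+=np.clip(.001*f[0],-.0015,.0015); servo_line(bar(.1488,.250,n).tolist(),rate=.02)
for sgn in (1,-1):
    for d in (2,3,4,5):
        servo_line(bar(.1488+sgn*d*1e-3,.250,n).tolist(),rate=.02); f,s=show("s%+d"%(sgn*d))
        if abs(f[1])>1.2: break
    servo_line(bar(.1488,.250,n).tolist(),rate=.03)
show("back")
E
```

```text
n0.0000 t14.15 n,s,z mm [-1.000e-01  1.488e+02  2.500e+02] F n,s,z [-2.4  -0.42 -1.19] sd 0.47
n-0.0015 t14.53 n,s,z mm [ -1.  148.8 250.3] F n,s,z [-0.31  0.17 -1.06] sd 0.42
s+2 t14.92 n,s,z mm [ -1.2 150.6 250.1] F n,s,z [ 0.43 -1.4  -1.3 ] sd 0.57
s-2 t15.55 n,s,z mm [ -1.6 146.9 249.9] F n,s,z [-0.62  0.34 -1.44] sd 0.45
s-3 t15.93 n,s,z mm [ -1.6 146.5 250. ] F n,s,z [-0.69  3.42 -0.91] sd 0.52
back t16.32 n,s,z mm [ -1.5 148.3 249.9] F n,s,z [-0.91  0.07 -1.28] sd 0.61
```

```bash
python3 - <<'E'
from h import *
n=-.0015
for z in (.245,.242,.2405):
    servo_line(bar(.1484,z,n).tolist(),rate=.03); 
    f,_,_=force(4); n+=np.clip(.0005*f[0],-.0006,.0006); f,s=show(z)
f,_,s=force(16); print("long",f.round(2))
np.save("fin.npy",n)
E
```

```text
0.245 t16.83 n,s,z mm [ -1.5 148.2 245.1] F n,s,z [-0.95 -0.38 -0.38] sd 0.52
0.242 t17.28 n,s,z mm [ -1.7 148.2 242.3] F n,s,z [-0.05 -1.   -0.33] sd 0.5
0.2405 t17.73 n,s,z mm [ -1.8 148.3 240.7] F n,s,z [ 1.09 -1.82  0.08] sd 0.48
long [ 1.23 -1.83 -0.02]
```

```bash
python3 - <<'E'
from h import *
servo_line(bar(.1474,.2405,-.0014).tolist(),rate=.02); show("adj")
set_gripper(.016); show("rel"); 
set_gripper(.03); show("open")
servo_line(bar(.1474,.30,-.0014).tolist(),rate=.12); show("up")
w=capture("side"); cv2.imwrite("pics/s6.png",cv2.resize(cv2.convertScaleAbs(w["pixels"],alpha=1.5)[120:260,260:400],None,fx=4.2,fy=4.2,interpolation=cv2.INTER_CUBIC))
E
```

```text
adj t18.38 n,s,z mm [ -1.7 148.1 240.3] F n,s,z [-0.09  1.09 -0.1 ] sd 0.61
rel t18.76 n,s,z mm [ -1.4 147.3 240.5] F n,s,z [0.2  0.1  0.13] sd 0.59
open t19.18 n,s,z mm [ -1.4 147.4 240.5] F n,s,z [ 0.19 -0.23  0.18] sd 0.67
up t19.97 n,s,z mm [ -2.2 147.3 298.5] F n,s,z [ 0.09 -0.41  0.21] sd 0.42
```

View pics/s6.png

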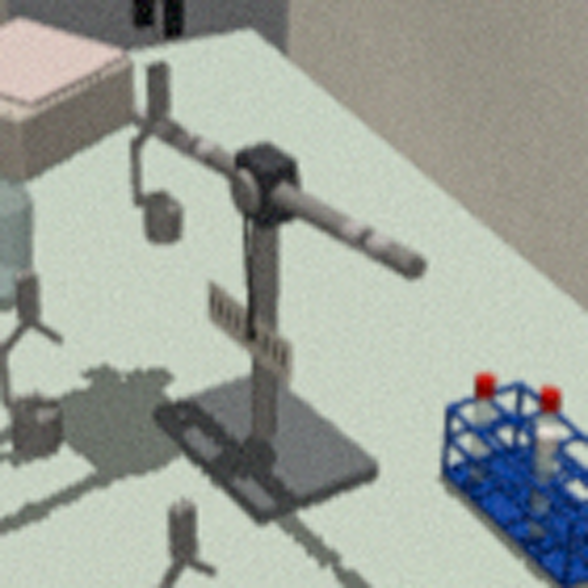

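```bash
python3 - <<'E'
from h import *
ps=-.0945; g=[.4410,.1263]; y=np.degrees(ps)
servo_line([*g,.30],rotation=[-90,0,y],rate=.2); set_gripper(.045)
servo_line([*g,.18],rate=.2); servo_line([*g,.1235],rate=.1); show("pre")
w=capture("wrist")
set_gripper(0,50); print(state()["gripper_width"]); show("grip")
servo_line([*g,.306],rate=.2); show("lift")
servo_line(bar(-.1264,.306,-.072).tolist(),rotation=[-90,0,YAW],rate=.2); show("pre-entry")
servo_line(bar(-.1264,.306,-.0015).tolist(),rate=.08)
servo_line(bar(-.1264,.279,-.0015).tolist(),rate=.05); show("above")
n=-.0015
for z in (.2755,.2735,.2715,.2695,.2675,.2655,.2635):
    servo_line(bar(-.1264,z,n).tolist(),rate=.03); f,s=show(z)
    if f[2]>-2.9: break
    if z<.2725: n+=np.clip(.0006*f[0],-.001,.001) if abs(f[0])>.6 else 0
E
```

```text
pre t22.82 n,s,z mm [-145.1  103.6  124.5] F n,s,z [0.26 0.03 0.07] sd 0.5
0.009519481111648243
grip t23.42 n,s,z mm [-145.5  103.6  123.9] F n,s,z [0.02 0.05 2.01] sd 0.57
lift t24.62 n,s,z mm [-147.2  103.5  304.1] F n,s,z [ 0.11  0.29 -3.79] sd 0.45
pre-entry t26.11 n,s,z mm [ -72.2 -125.4  306.1] F n,s,z [ 0.15  0.37 -3.87] sd 0.5
above t27.97 n,s,z mm [  -1.1 -126.5  279.5] F n,s,z [ 0.08  0.06 -3.59] sd 0.64
0.2755 t28.37 n,s,z mm [  -1.5 -126.4  275.5] F n,s,z [-0.15 -0.02 -3.95] sd 0.6
0.2735 t28.75 n,s,z mm [  -1.5 -126.4  273.5] F n,s,z [ 0.18 -0.19 -3.68] sd 0.52
0.2715 t29.13 n,s,z mm [  -1.5 -126.4  271.5] F n,s,z [ 0.05  0.13 -3.72] sd 0.41
0.2695 t29.52 n,s,z mm [  -1.5 -126.4  269.5] F n,s,z [-0.44  0.23 -3.54] sd 0.61
0.2675 t29.90 n,s,z mm [  -1.3 -126.4  267.6] F n,s,z [ 0.93 -0.01 -3.6 ] sd 0.75
0.2655 t30.28 n,s,z mm [  -0.7 -126.4  265.6] F n,s,z [ 1.01 -0.08 -3.3 ] sd 0.56
0.2635 t30.67 n,s,z mm [  -0.4 -126.5  263.5] F n,s,z [ 0.66 -0.87 -2.73] sd 0.75
```

```bash
python3 - <<'E'
from h import *
z=.2625; n=-.0008
for sgn in (-1,1):
    for d in (1.5,2.5,3.5,4.5,5.5):
        servo_line(bar(-.1264+sgn*d*1e-3,z,n).tolist(),rate=.02); f,s=show("s%+.1f"%(sgn*d))
        if abs(f[1])>1.5: break
    servo_line(bar(-.1264,z,n).tolist(),rate=.03)
show("back")
E
```

```text
s-1.5 t31.05 n,s,z mm [  -0.6 -127.6  262.6] F n,s,z [ 1.44  1.02 -2.77] sd 0.55
s-2.5 t31.43 n,s,z mm [  -0.7 -128.8  262.5] F n,s,z [ 1.38  1.47 -2.38] sd 0.53
s-3.5 t31.82 n,s,z mm [  -0.8 -129.5  262.4] F n,s,z [ 1.57  3.28 -2.86] sd 0.38
s+1.5 t32.47 n,s,z mm [  -0.9 -125.4  262.6] F n,s,z [ 1.28 -1.4  -2.2 ] sd 0.43
s+2.5 t32.85 n,s,z mm [  -0.9 -125.2  262.7] F n,s,z [ 0.76 -5.29 -2.53] sd 0.57
back t33.23 n,s,z mm [  -0.8 -125.9  262.4] F n,s,z [ 1.24 -0.75 -2.13] sd 0.69
```

```bash
python3 - <<'E'
from h import *
n=-.0003; sp=-.1272
for z in (.259,.255,.252,.249,.247,.2455,.244,.2425):
    servo_line(bar(sp,z,n).tolist(),rate=.03); f,s=show(z)
    if f[2]>-.15: break
    n+=np.clip(.0005*f[0],-.0008,.0008); sp+=np.clip(.0004*f[1],-.0006,.0006)
f,_,_=force(16); print(f,n,sp,z)
w=capture("side"); cv2.imwrite("pics/s7.png",cv2.resize(cv2.convertScaleAbs(w["pixels"],alpha=1.5)[120:260,260:400],None,fx=4.2,fy=4.2,interpolation=cv2.INTER_CUBIC))
E
```

```text
0.259 t33.63 n,s,z mm [  -0.4 -126.4  258.9] F n,s,z [ 0.93  1.67 -2.06] sd 0.71
0.255 t34.05 n,s,z mm [-2.000e-01 -1.266e+02  2.550e+02] F n,s,z [-0.99  1.09 -1.13] sd 0.55
0.252 t34.43 n,s,z mm [  -0.3 -126.5  252.2] F n,s,z [-0.82 -0.08 -0.39] sd 0.6
0.249 t34.82 n,s,z mm [  -0.4 -126.5  249.3] F n,s,z [ 0.58 -0.71 -0.29] sd 0.49
0.247 t35.20 n,s,z mm [  -0.3 -126.4  247.1] F n,s,z [ 0.17 -0.12  0.14] sd 0.54
[ 0.49454485 -0.03720206  0.18145884] -0.0004521384543928009 -0.12647871036252625 0.247
```

Weight carried at the predicted height (Fz ≈ 0), so I release and withdraw.

```bash
python3 - <<'E'
from h import *
set_gripper(.016); show("rel"); set_gripper(.03)
e=state()["ee_pos"]; servo_line([e[0],e[1],.305],rate=.12); show("up")
w=capture("side"); cv2.imwrite("pics/s8.png",cv2.resize(cv2.convertScaleAbs(w["pixels"],alpha=1.5)[120:260,260:400],None,fx=4.2,fy=4.2,interpolation=cv2.INTER_CUBIC))
E
```

```text
rel t35.89 n,s,z mm [  -0.6 -126.4  246.9] F n,s,z [ 0.08 -0.11  0.26] sd 0.53
up t36.95 n,s,z mm [  -1.3 -126.2  303.4] F n,s,z [ 0.01 -0.5  -0.42] sd 0.49
```

View pics/s8.png

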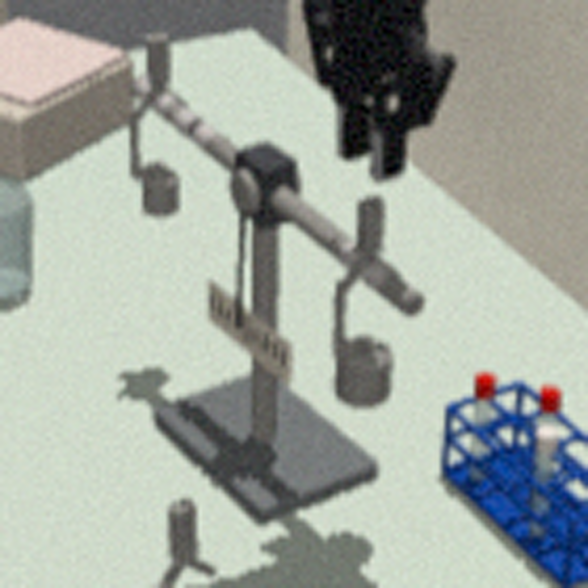

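```bash
python3 - <<'E'
from h import *
ps=.29; g=[.4347,-.1759]; y=np.degrees(ps)
servo_line([*g,.30],rotation=[-90,0,y],rate=.2); set_gripper(.045)
servo_line([*g,.18],rate=.2); servo_line([*g,.117],rate=.1); show("pre")
set_gripper(0,40); print(state()["gripper_width"]); show("grip")
servo_line([*g,.300],rate=.2); show("lift")
s0=.0900; n=-.0012
servo_line(bar(s0,.300,-.075).tolist(),rotation=[-90,0,YAW],rate=.2); show("pre-entry")
servo_line(bar(s0,.300,n).tolist(),rate=.08)
servo_line(bar(s0,.272,n).tolist(),rate=.05); show("above")
for z in (.269,.267,.265,.263,.261,.259,.2575):
    servo_line(bar(s0,z,n).tolist(),rate=.03); f,s=show(z)
    if f[2]>-1.2: break
    if z<.2655: n+=np.clip(.0006*f[0],-.001,.001) if abs(f[0])>.6 else 0
E
```

```text
pre t40.13 n,s,z mm [-191.  -195.7  117.9] F n,s,z [ 0.01 -0.29 -0.08] sd 0.65
0.008858525408003241
grip t40.67 n,s,z mm [-191.2 -195.6  117.4] F n,s,z [ 0.33 -0.41  1.62] sd 0.57
lift t41.88 n,s,z mm [-192.7 -194.6  298.1] F n,s,z [-0.04  0.02 -2.02] sd 0.57
pre-entry t43.70 n,s,z mm [-75.2  89.3 300. ] F n,s,z [-0.2  -0.13 -2.15] sd 0.64
above t45.62 n,s,z mm [ -0.8  90.  272.6] F n,s,z [-0.01  0.7  -2.23] sd 0.35
0.269 t46.00 n,s,z mm [ -1.2  90.  269. ] F n,s,z [-0.11  0.21 -1.6 ] sd 0.56
0.267 t46.38 n,s,z mm [ -1.2  90.  267. ] F n,s,z [ 0.18  0.06 -1.94] sd 0.41
0.265 t46.77 n,s,z mm [ -1.2  90.  265. ] F n,s,z [-0.04  0.22 -1.92] sd 0.6
0.263 t47.15 n,s,z mm [ -1.2  90.  262.9] F n,s,z [ 0.2   0.17 -1.88] sd 0.36
0.261 t47.53 n,s,z mm [ -1.3  90.  261. ] F n,s,z [-0.19  0.34 -1.68] sd 0.61
0.259 t47.92 n,s,z mm [ -1.3  90.  259. ] F n,s,z [-0.86  0.17 -1.34] sd 0.53
0.2575 t48.30 n,s,z mm [ -1.7  90.  257.6] F n,s,z [-0.3  -0.07 -0.62] sd 0.6
```

```bash
python3 - <<'E'
from h import *
z=.2585; n=-.0018; s0=.0900; ws=[]
for sgn in (-1,1):
    for d in (2,3,4):
        servo_line(bar(s0+sgn*d*1e-3,z,n).tolist(),rate=.02); f,s=show("s%+.1f"%(sgn*d))
        if abs(f[1])>1.5: break
    servo_line(bar(s0,z,n).tolist(),rate=.03)
show("back")
sp=s0
for z in (.257,.2555,.2545,.2535,.2525):
    servo_line(bar(sp,z,n).tolist(),rate=.03); f,_,_=force(14); print(z,f.round(2),n,sp)
    if f[2]>-.15: break
    n+=np.clip(.0005*f[0],-.0006,.0006); sp+=np.clip(.0004*f[1],-.0006,.0006)
E
```

```text
s-2.0 t48.69 n,s,z mm [ -1.7  88.1 258.5] F n,s,z [-0.19  1.12 -1.13] sd 0.5
s-3.0 t49.08 n,s,z mm [ -1.7  87.8 258.5] F n,s,z [-0.62  4.05 -1.25] sd 0.55
s+2.0 t49.71 n,s,z mm [ -1.7  91.6 258.5] F n,s,z [ 0.05 -0.98 -1.31] sd 0.44
s+3.0 t50.09 n,s,z mm [ -1.7  92.  258.5] F n,s,z [ 0.55 -4.48 -1.41] sd 0.66
back t50.48 n,s,z mm [ -1.8  90.7 258.6] F n,s,z [ 0.38 -0.24 -1.28] sd 0.41
0.257 [ 0.13  1.45 -0.46] -0.0018 0.09
0.2555 [0.02 0.57 0.06] -0.0017374715325670386 0.0905781177298174
```

Both groove walls were felt and the bar carries the weight at level height, so I release, withdraw and check.

```bash
python3 - <<'E'
from h import *
set_gripper(.016); show("rel"); set_gripper(.024)
e=state()["ee_pos"]; servo_line([e[0],e[1],.31],rate=.12)
servo_line([.45,.05,.36],rate=.2); wait(1.0); show("away")
w=capture("side"); a=w["pixels"]; wait(.4); b=capture("side")["pixels"]
print("moving diff",np.abs(cv2.blur(a,(3,3)).astype(int)-cv2.blur(b,(3,3)).astype(int))[130:230,280:370].max())
A=cv2.resize(cv2.convertScaleAbs(a,alpha=1.5)[120:260,260:400],None,fx=4.2,fy=4.2,interpolation=cv2.INTER_CUBIC)
cv2.imwrite("pics/s9.png",A)
for s in(.178,-.178): print(s,((project(w,bar(s,.235,-.0015))-[260,120])*4.2).round(0))
E
```

```text
rel t51.82 n,s,z mm [ -1.7  90.5 255.5] F n,s,z [-0.09 -0.06 -0.07] sd 0.68
away t54.79 n,s,z mm [-147.1   26.8  360. ] F n,s,z [-0.19  0.21  0.05] sd 0.52
moving diff 4
0.178 [137.  93.]
-0.178 [410. 289.]
```

View pics/s9.png

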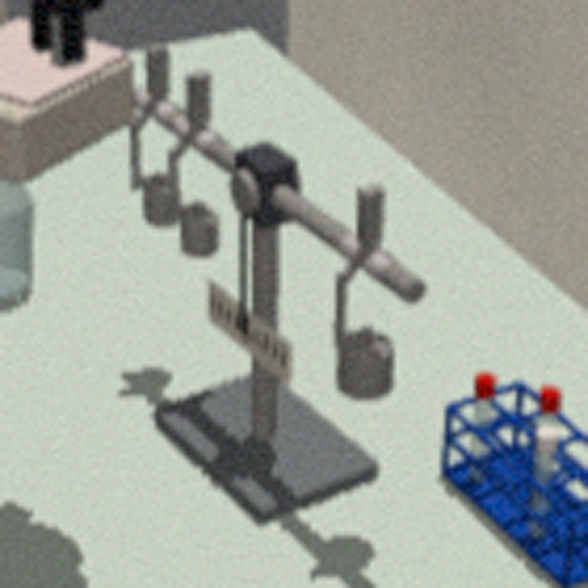

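All three weights are hanging still. The bar ends match their level projections, and the pointer is near the middle of its scale.

```bash
python3 -c "
from plant import *
hand_in()"
```

```text
the job is handed in; nothing more can be done
```

The three weights are hanging on the bar in the order asked, and the job is handed in at about 55 s of the 72 s allowed. Small a went in the outer left groove first, then the big weight in the right groove, then small b in the inner left groove.

- **Grooves:** For each weight I found the groove in the wrist picture. I then felt a wall on both sides of the hook, with about 4 mm of play, before putting the load on.
- **Release:** Each weight was lowered until the wrist force read close to zero before I let go. The bar should never have dipped further than about 0.10 rad, the tilt of small a hanging alone. I worked that out from heights and forces; I did not measure the tilt itself.
- **Last checks:** The final side picture shows all three hanging, with no visible movement over 0.4 s. Both bar ends lie within a few pixels of their level positions. The groove positions leave a predicted tilt of about 0.01 rad (right side low), too small to confirm in that picture. The robot was well clear, and the beaker, bottle and rack were never approached.
- **Disagreement:** The two cameras' first estimates differed by 4–6 mm sideways for the weights and about 2 mm for the bar. The near look at small a matched the wrist camera to about 1 mm, so I used those values.

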